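# Flip the inspection magnifier over the circuit board

### The arm

A 6-joint arm with a two-finger parallel gripper is mounted at the origin on a cart in front of the work surface, level with it; the furniture and walls round the work are solid. World frame = base frame: x ahead of the robot, y to its left, z up, the work surface at z = 0. Lengths are in m, angles in rad, forces in N, time in s.
With the tool pointing down it reaches from about 0.375 to 0.925 m from the base axis. Payload 5.7 kg.
Tool frame: the origin (TCP) lies between the finger pads; the fingertips stand 17 mm ahead of it and the grasp point (between the pads) lies 2 mm behind it (robot.tcp_to_tips is the distance from the TCP to the fingertips, in m); z points along the fingers, y is the line along which they close (so a half turn about z gives the same grasp; the last joint's range is limited). The gripper opens to 88 mm and grips with 3 to 60 N. Pads are 20 mm wide; open, the fingers measure 115 mm over their backs; the gripper's body (75 mm by 178 mm) begins 61 mm behind the grasp point.
Start: joints at [1.177, 0.359, 1.51, -0, 1.272, -0.115], TCP at [0.165, 0.577, 0.217] pointing down, gripper open.
Joint ranges: [-2.97, 2.97], [-1.01, 2.36], [0.21, 2.38], [-0.96, 4.11], [0.2, 2.71], [-2.98, 2.98]. Speed limits (rad/s): [2.39, 2.39, 3.14, 3.14, 3.14, 3.14].

### API

Orientations are given as [roll, pitch, yaw] about the fixed x, y, z axes, in that order (R = Rz(yaw) Ry(pitch) Rx(roll)).
In Python, from rig import robot, eyes gives the robot as it stands.
- The arm moves only by the tool servo_tool, never from a script. Its argument "rows" is a list of rows, each a list of 7 numbers: the turn, a rotation vector about the world's x, y, z in shares of 45 degrees (1.0 is 45 degrees), then the shift along the world's x, y, z in a scale on which 1.0 is 0.8 m, then the closure, from -1 (fully open) to 1 (shut). A call has 1 to 20 rows; each row is the pose to reach, as a shift and turn from the pose commanded when the call began; what a row does not reach only later rows make up. A row lasts 1/12 s, in which the tool goes at most 41.7 mm and 7.16 degrees, less where a joint would pass 70% of its speed; a pose out of reach is approached as far as the arm can. A shift or turn number past 1, either way, is cut back to 1. A call with a gripper value outside its range is refused whole. The fingers move at their own pace and stop on an object; "squeeze" is the grip in N (left out, the last holds). Time passes only in rows, so rows that repeat a pose let the fingers close. It gives the time, the measured TCP pose, the force, the opening and the grip force at its end, in the units of the state.
- robot.read_state(): the state, without advancing time (a new reading comes with each control period).
- eyes.camera(name): name is "side" or "top"; returns the picture (480x640x3 uint8, blue, green, red); there is no depth.
- eyes.camera_model(name): a dict with "vfov" (degrees; the focal length in pixels is half the picture's height over the tangent of half this angle, whatever the lens; pixels are square), "cx", "cy" (the principal point, pixels), "T" (4x4, takes a point from camera to world coordinates). Camera axes: x right, y up, looking along -z (the intrinsics and any distortion apply to the point x, -y, -z); pixel columns grow to the right and rows downward; lengths in m; the calibration is good to about 2 mm. A picture is of the moment at which its call begins. camera_model takes no time and is no camera call.
- robot.job_done(): hands the job in; it is judged then, once.
The state is a dict: "time_s": time; "q": joint angles; "dq": joint speeds; "effort": joint torques, N m; "ee_pos": TCP position; "tcp_rot": TCP orientation; "wrist_force": force on the tool from outside, world axes, zero at the start; "moment": the same for the moment, N m; "finger_gap": finger opening in m; "gripper_force": force on a finger pad.
Only numpy, scipy, OpenCV 4.12 (cv2) and the standard library are available. Lean on these libraries where they do the work, as an engineer would, in place of code of your own. Each camera call takes 0.05 s, during which the arm holds its last target. There are 200 camera calls.

### The job

Two flip-up magnifiers are screwed to the bench, both parked with the lens standing up. Flip down the one whose base plate carries the green circuit board: tip its lens past the snap point of its spring so that it snaps over onto its lower stop, above the board. Leave the board lying where it is and the other magnifier (the one with the black fuse holder) parked.

Things in the scene. Friction and masses are not known exactly. Their poses are not given: they have to be found in the camera images.
- loupe_a (a joint): hinge angle (rad) of the magnifier with the circuit board on its base plate, the one to flip. 0 = parked on its upper stop, lens standing up and leaning back (to the stand's +x) 0.35 rad past vertical; 1.92 = lower stop, lens level above the board. An over-centre spring holds it at either stop: it snaps over at about 0.8 rad and takes about 3 N at the lens to start from parked
- loupe_a_hinge (a point): middle of its hinge pin, 60 mm above the table. Axes are the stand's: z up, y along the pin, -x to the side where the lens comes down (roughly to the robot). The fixed stand: dark steel base plate 130 (x) x 80 (y) x 8 mm, its centre 50 mm to -x of the hinge, and two aluminium cheeks holding the pin, 50 mm wide over all, 68 mm tall
- loupe_a_lens (a point): centre of its lens, 62 mm from the hinge axis on the moving flap. The lens is a round disc in a black ring, 52 mm across and 7 mm thick, at the end of an arm 12 mm wide and 5 mm thick; its far edge is 88 mm from the hinge axis and, parked, about 143 mm above the table
- board: green circuit board with a row of pins, 46 x 62 x 10 mm, lying loose on the base plate (8 mm high) of magnifier a; origin at the centre of its underside. The lowered lens hangs about 38 mm above it
- loupe_b (a joint): hinge angle (rad) of the other, identical magnifier, which has a black fuse holder (20 x 45 x 26 mm) on its base plate; 0 = parked. It must stay parked

How it is judged:
By the outcome, as a careful person would: the job done as asked, in the order asked, and still so for the second after the job is handed in, with the robot touching nothing.
It also fails if it takes over 27 s, if anything falls off the work surface, if the arm or the gripper's body presses on something with over 40 N, if the wrist force passes 120 N, or if a joint passes its speed limit or range.

## Working session

There is one attempt and no reset: what is moved stays moved. The work goes in short steps, Python scripts to look and compute and a tool call to move; the robot and the scene stay as the last step left them, time stands still between calls to the robot, and variables do not carry over. Pictures are saved under pics/ and viewed, at most 10 in all, crops included, and the job is handed in when it is done.

Besides the shell and the picture viewer there is one more tool, called by a JSON object that holds its "api" and its "payload". servo_tool: Moves the arm, as the interface text tells. Its arguments: {"type":"object","properties":{"rows":{"type":"array","items":{"type":"array","items":{"type":"number"}}},"squeeze":{"type":"number"}},"required":["rows"]}

```bash
mkdir -p pics; python3 - <<'E'
from rig import robot, eyes
import cv2
for n in("side","top"):
    cv2.imwrite(f"pics/{n}0.png",eyes.camera(n)); m=eyes.camera_model(n); print(n,m)
s=robot.read_state(); print(s["time_s"],s["ee_pos"],s["tcp_rot"],robot.tcp_to_tips)
E
```

```text
side {'vfov': 48.90019160968757, 'cx': 312.9336524067603, 'cy': 242.5005164122906, 'T': array([[ 0.99914322,  0.00603439,  0.04094403,  0.59068473],
       [ 0.03521026,  0.39597928, -0.91758414, -0.69503625],
       [-0.02175005,  0.91823962,  0.39542754,  0.42695247],
       [ 0.        ,  0.        ,  0.        ,  1.        ]])}
top {'vfov': 56.760587098127566, 'cx': 318.62993623347256, 'cy': 241.08189453392765, 'T': array([[-4.09941405e-03,  9.92535682e-01, -1.21885663e-01,
         4.48212988e-01],
       [-9.99321953e-01,  3.93747205e-04,  3.68168208e-02,
         9.22263668e-02],
       [ 3.65900004e-02,  1.21953946e-01,  9.91861082e-01,
         9.51056249e-01],
       [ 0.00000000e+00,  0.00000000e+00,  0.00000000e+00,
         1.00000000e+00]])}
0.1 [0.16487512 0.5762388  0.21623912] [-3.13998072e+00 -1.92102145e-04  2.86280109e+00] 0.017
```

View pics/side0.png

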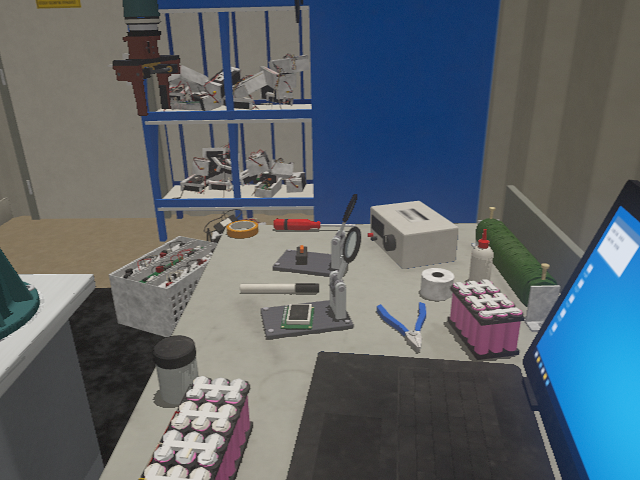

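View pics/top0.png

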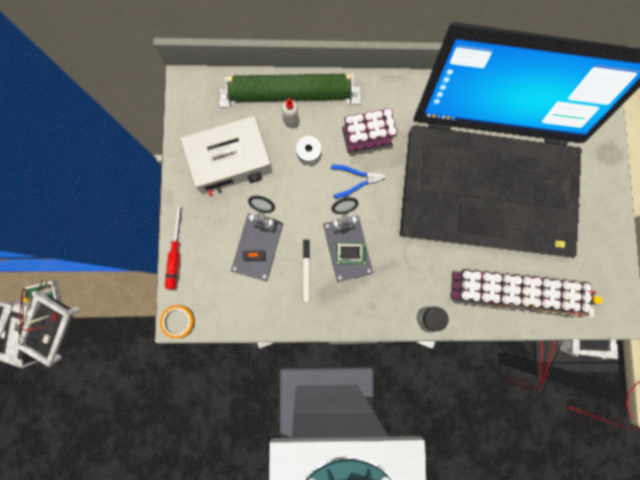

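The top view shows loupe a (green board) at about (350,250) with its lens at (345,205), and loupe b (fuse holder) at (257,247) with its lens at (262,204). In the side view, a's lens is at about (352,243) and its board at (297,316). I'll zoom in on both.

```bash
python3 - <<'E'
import cv2
a=cv2.imread("pics/top0.png")[185:290,300:400]; b=cv2.imread("pics/side0.png")[185:345,250:380]
a=cv2.resize(a,None,fx=5.5,fy=5.5,interpolation=2)
b=cv2.resize(b,None,fx=3.6,fy=3.6,interpolation=2)
cv2.imwrite("pics/ca.png",a);cv2.imwrite("pics/cb.png",b)
E
```

```text
(no output)
```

View pics/ca.png

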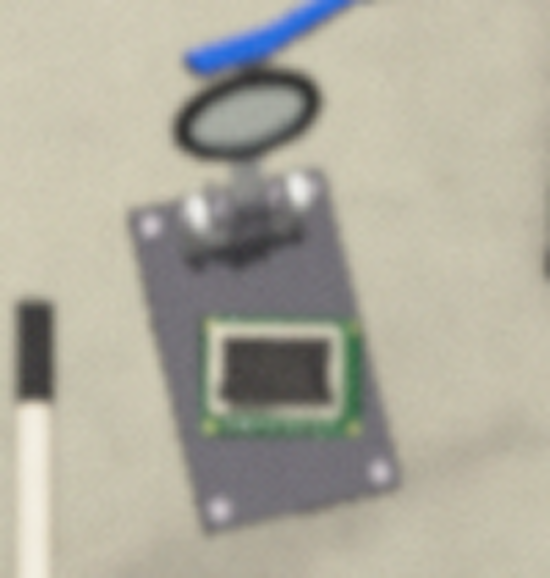

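View pics/cb.png

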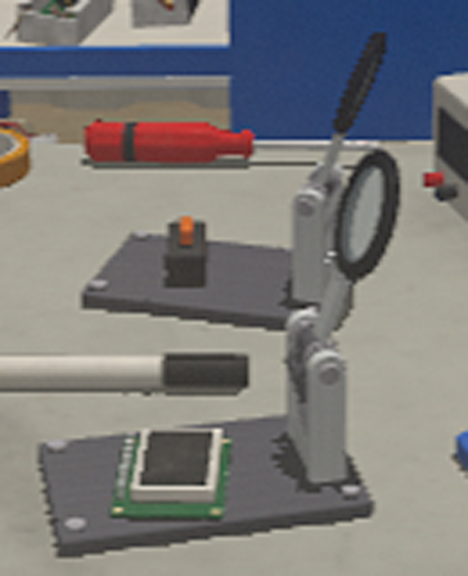

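The top crop shows plate corners at (132,210), (325,175), (398,487) and (208,530), cheek tops at (198,210) and (300,188), and the lens at (247,112). In the side crop, the lens is at (368,213) and the pin ends at (327,368) and (303,322). Next I'll triangulate these.

```bash
cat > h.py <<'E'
import numpy as np
from rig import robot, eyes
def ray(n,p):
    m=eyes.camera_model(n); f=240/np.tan(np.radians(m["vfov"])/2)
    d=np.array([(p[0]-m["cx"])/f,-(p[1]-m["cy"])/f,-1]); T=m["T"]
    return T[:3,3],T[:3,:3]@d/np.linalg.norm(d)
def plane(n,p,z):
    o,d=ray(n,p); return o+d*(z-o[2])/d[2]
def tri(pt,ps):
    A=[];b=[]
    for n,p in(("top",pt),("side",ps)):
        o,d=ray(n,p); P=np.eye(3)-np.outer(d,d); A.append(P); b.append(P@o)
    x=np.linalg.lstsq(np.vstack(A),np.hstack(b),rcond=None)[0]
    return x,np.linalg.norm(np.vstack(A)@x-np.hstack(b))
T=lambda x,y:(300+(x+.5)/5.5-.5,185+(y+.5)/5.5-.5)
S=lambda x,y:(250+(x+.5)/3.6-.5,185+(y+.5)/3.6-.5)
E
python3 - <<'E'
from h import *
np.set_printoptions(precision=4,suppress=True)
c=np.array([plane("top",T(*p),.008) for p in[(132,210),(325,175),(398,487),(208,530)]])
cs=np.array([plane("side",S(*p),.008) for p in[(40,448),(60,545),(372,508)]])
print("corners",c,"\nside",cs)
ax=(c[0]+c[1]-c[2]-c[3])[:2]; ax/=np.linalg.norm(ax); ay=np.r_[-ax[1],ax[0]]
print("yaw",np.degrees(np.arctan2(ax[1],ax[0])),"lens",np.linalg.norm(c[0]-c[3]),np.linalg.norm(c[1]-c[0]))
print("hinge from plate",c.mean(0)[:2]+.05*ax)
print("lens tri",tri(T(247,112),S(368,213)),"expect",c.mean(0)[:2]+(.05+.062*np.sin(.35))*ax,.06+.062*np.cos(.35))
print("hinge side",plane("side",S(315,345),.06),"top",plane("top",T(249,199),.068))
print("board",plane("top",T(282,376),.018))
# b
print("b lens",plane("top",(262,204),.118),"b plate",plane("top",(257,247),.008), "pen",plane("top",(306,240),.01))
E
```

```text
corners [[ 0.6038  0.0464  0.008 ]
 [ 0.6179 -0.0297  0.008 ]
 [ 0.4953 -0.0562  0.008 ]
 [ 0.4789  0.0177  0.008 ]] 
side [[ 0.4751  0.0161  0.008 ]
 [ 0.4926 -0.0591  0.008 ]
 [ 0.6169 -0.0318  0.008 ]]
yaw 12.573787275791085 lens 0.12810566638271634 0.07732785700448194
hinge from plate [0.5978 0.0054]
lens tri (array([0.6178, 0.0116, 0.1204]), np.float64(0.002781463031285537)) expect [0.6185 0.0101] 0.11824110819653749
hinge side [0.5942 0.0117 0.06  ] top [0.5981 0.0063 0.068 ]
board [ 0.5376 -0.0106  0.018 ]
b lens [0.6216 0.1688 0.118 ] b plate [0.5514 0.1884 0.008 ] pen [0.5662 0.0843 0.01  ]
```

The hinge is at about (0.598, 0.007) with the stand yawed 12.5°. The lens triangulates to (0.618, 0.011, 0.120), which agrees with the text. I'll go above the back of the lens with the fingers shut.

The manual's scale: shifts go in shares of 0.8 m and turns go in shares of 45 degrees. Converting my numbers, -0.552 m / 0.8 = -0.69, 0.511 m / 0.8 = 0.6388, 28.5 degrees / 45 = 0.6333.

{"api": "servo_tool", "payload": {"rows": [[0, 0, 0.0667, 0.025, -0.025, 0.0375, 1], [0, 0, 0.1333, 0.0563, -0.0625, 0.0625, 1], [0, 0, 0.2, 0.0913, -0.0975, 0.0688, 1], [0, 0, 0.2667, 0.125, -0.135, 0.0688, 1], [0, 0, 0.3333, 0.16, -0.1725, 0.0688, 1], [0, 0, 0.4, 0.195, -0.21, 0.0688, 1], [0, 0, 0.4667, 0.23, -0.2475, 0.0688, 1], [0, 0, 0.5333, 0.265, -0.285, 0.0688, 1], [0, 0, 0.6, 0.3, -0.3225, 0.0688, 1], [0, 0, 0.6333, 0.335, -0.36, 0.0688, 1], [0, 0, 0.6333, 0.37, -0.3975, 0.0688, 1], [0, 0, 0.6333, 0.405, -0.435, 0.0688, 1], [0, 0, 0.6333, 0.44, -0.4725, 0.0688, 1], [0, 0, 0.6333, 0.475, -0.51, 0.0688, 1], [0, 0, 0.6333, 0.51, -0.5475, 0.0688, 1], [0, 0, 0.6333, 0.545, -0.585, 0.0688, 1], [0, 0, 0.6333, 0.58, -0.6225, 0.0688, 1], [0, 0, 0.6333, 0.615, -0.66, 0.0688, 1], [0, 0, 0.6333, 0.6388, -0.69, 0.0688, 1], [0, 0, 0.6333, 0.6388, -0.69, 0.0688, 1]]}}

```text
time_s: 1.77
ee_pos: [0.6795, 0.0194, 0.2706]
tcp_rot: [-3.139, 0.0, -2.927]
wrist_force: [-0.4, 0.7, -0.6]
finger_gap: 0.0006
gripper_force: 0.0
```

In the tool's units: -0.151 m / 0.8 = -0.1888, -0.025 m / 0.8 = -0.0313.

{"api": "servo_tool", "payload": {"rows": [[0, 0, 0, 0, 0, -0.0313, 1], [0, 0, 0, 0, 0, -0.0688, 1], [0, 0, 0, 0, 0, -0.1063, 1], [0, 0, 0, 0, 0, -0.1438, 1], [0, 0, 0, 0, 0, -0.175, 1], [0, 0, 0, 0, 0, -0.1888, 1], [0, 0, 0, 0, 0, -0.1888, 1], [0, 0, 0, 0, 0, -0.1888, 1]]}}

```text
time_s: 2.43
ee_pos: [0.6759, 0.0251, 0.1211]
tcp_rot: [3.141, -0.001, -2.923]
wrist_force: [0.4, -0.0, 0.4]
finger_gap: 0.001
gripper_force: 0.0
```

```bash
python3 - <<'E'
from h import *
import cv2
i=eyes.camera("side"); s=robot.read_state(); print(s["time_s"],s["ee_pos"],s["wrist_force"])
cv2.imwrite("pics/s1.png",cv2.resize(i[120:345,240:440],None,fx=2.6,fy=2.6,interpolation=2))
E
```

```text
2.4833 [0.67692068 0.0250277  0.1222109 ] [-0.21891416 -0.5498938  -0.05391659]
```

View pics/s1.png

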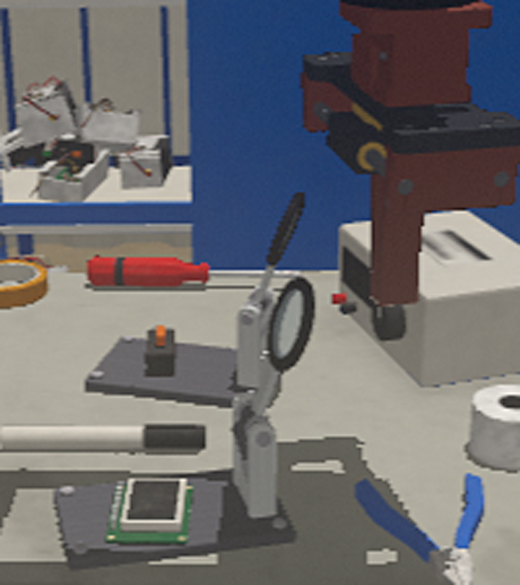

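The shut fingers hang behind the parked lens (fingertips near crop (395,300), lens at (292,323)), clear of everything. Now I'll sweep toward the stand's -x.

{"api": "servo_tool", "payload": {"rows": [[0, 0, 0, -0.0125, -0.0025, -0.0038, 1], [0, 0, 0, -0.025, -0.0056, -0.0063, 1], [0, 0, 0, -0.035, -0.0075, -0.0063, 1], [0, 0, 0, -0.045, -0.01, -0.0063, 1], [0, 0, 0, -0.055, -0.0125, -0.0063, 1], [0, 0, 0, -0.065, -0.0144, -0.0063, 1], [0, 0, 0, -0.075, -0.0163, -0.0063, 1], [0, 0, 0, -0.085, -0.0188, -0.0063, 1], [0, 0, 0, -0.095, -0.0213, -0.0063, 1], [0, 0, 0, -0.105, -0.0231, -0.0063, 1], [0, 0, 0, -0.1125, -0.025, -0.0063, 1]]}}

```text
time_s: 3.4
ee_pos: [0.584, 0.0047, 0.1153]
tcp_rot: [3.141, -0.002, -2.923]
wrist_force: [0.5, 1.2, 0.0]
finger_gap: 0.0008
gripper_force: 0.5
```

In the tool's units: 0.13 m / 0.8 = 0.1625, 0.11 m / 0.8 = 0.1375.

{"api": "servo_tool", "payload": {"rows": [[0, 0, 0, -0.0088, -0.0019, 0, 1], [0, 0, 0, -0.0175, -0.0038, 0, 1], [0, 0, 0, -0.0263, -0.0056, 0, 1], [0, 0, 0, -0.03, -0.0063, 0, 1], [0, 0, 0, -0.03, -0.0063, 0, 1], [0, 0, 0, -0.03, -0.0063, 0.025, 1], [0, 0, 0, -0.03, -0.0063, 0.0625, 1], [0, 0, 0, -0.03, -0.0063, 0.1, 1], [0, 0, 0, -0.03, -0.0063, 0.1375, 1], [0, 0, 0, -0.03, -0.0063, 0.1625, 1], [0, 0, 0, -0.03, -0.0063, 0.1625, 1], [0, 0, 0, -0.03, -0.0063, 0.1625, 1]]}}

```text
time_s: 4.4
ee_pos: [0.5631, -0.0002, 0.247]
tcp_rot: [-3.141, 0.003, -2.923]
wrist_force: [0.1, 0.1, -0.8]
finger_gap: 0.0001
gripper_force: 0.0
```

```bash
python3 - <<'E'
from h import *
import cv2
i=eyes.camera("side"); s=robot.read_state(); print(s["time_s"],s["ee_pos"],s["wrist_force"])
cv2.imwrite("pics/s2.png",cv2.resize(i[120:345,240:440],None,fx=2.6,fy=2.6,interpolation=2))
E
```

```text
4.45 [ 5.61975112e-01 -9.87795528e-05  2.45514155e-01] [-0.84116323  0.31166139 -1.03147169]
```

View pics/s2.png

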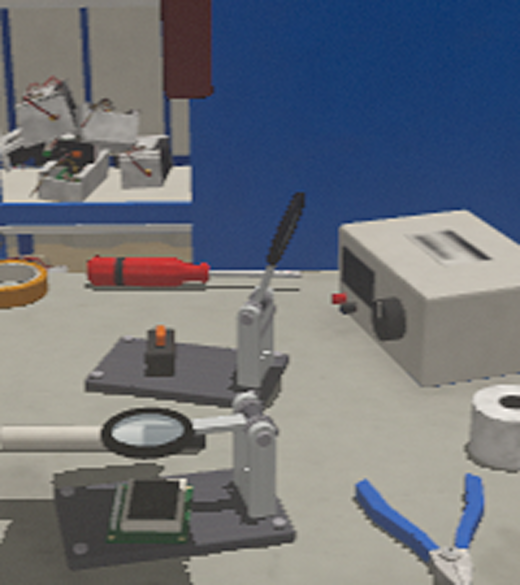

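Lens a now lies level above the board (crop (147,432)). The board hasn't moved (150,508), loupe b is still parked (288,228), and the gripper is clear above, so I'll hand it in.

```bash
python3 -c "
from rig import robot
print(robot.job_done())"
```

```text
the job is handed in; nothing more can be done
None
```

I flipped the circuit-board magnifier down: its lens now rests level above the board. In the last side picture the board hadn't moved and the fuse-holder magnifier was still parked. I handed the job in at about 4.5 s with the gripper clear of everything; no verdict was returned.

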